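Check the hinges of the seed cases

ROBOT

A 6-joint arm with a two-finger parallel gripper is mounted at the origin on the work surface. World frame = base frame: x ahead of the robot, y to its left, z up, the work surface at z = 0. Lengths are in m, angles in degrees, forces in N, time in s.
With the tool pointing down it reaches from about 0.25 to 0.725 m from the base axis. Payload 9.7 kg.
Tool frame: the origin (TCP) lies midway between the tips of the shut fingers; the grasp point (between the pads) lies 19 mm behind it; z points along the fingers, y is the line along which they close (so a half turn about z gives the same grasp; the last joint's range is limited). The gripper opens to 85 mm and grips with 20 to 120 N. Pads are 22 mm wide; open, the fingers measure 114 mm over their backs; the gripper's body (76 mm by 85 mm) begins 54 mm behind the grasp point. The pads swing forward as they close: fully open they stand 13 mm farther back than shut.
Start: joints at [69.442, 4.979, 10.078, 95.1, 0, 90], TCP at [0.193, 0.515, 0.204] pointing down, gripper open.
Joint ranges: [-179.16, 179.16], [-48.56, 103.87], [-65.8, 70.77], [-126.05, 130.52], [-82.76, 87.17], [-180, 180]. Speed limits (degrees/s): [127.2, 127.2, 147.25, 180, 180, 180].

INTERFACE

Orientations are given as [roll, pitch, yaw] about the fixed x, y, z axes, in that order (R = Rz(yaw) Ry(pitch) Rx(roll)).
In Python, from workcell import bot gives the robot as it stands.
- The arm moves only by the shell command python3 -m crank 'ROWS' [FORCE]. ROWS is JSON, a list of rows, each an object with "gripper": the finger opening in mm, from 0 to 85.4; "travel": the shift along the tool's x, y, z in mm, a list of three; "twist": the turn, a rotation vector about the tool's x, y, z in rad, a list of three. In form: [{"gripper": gripper, "travel": [tx, ty, tz], "twist": [rx, ry, rz]}, ...]. A call has 1 to 12 rows; each row shifts and turns the commanded pose from where the row before left it, along the tool's axes as they then stand; what a row does not reach is not made up. A row lasts 1/8 s, in which the tool goes at most 62.5 mm and 10.7 degrees, less where a joint would pass 70% of its speed; a pose out of reach is approached as far as the arm can. A call is refused whole if a number of a shift passes 62.5 or a number of a turn 0.188, either way. A call with a gripper value outside its range is refused whole. The fingers move at their own pace and stop on an object; FORCE is the grip in N (left out, the last holds). Time passes only in rows, so rows that do not move let the fingers close. It gives the time, the measured TCP pose, the force, the opening and the grip force at its end, in the units of the state.
- bot.get_obs(): the state, without advancing time (a new reading comes with each control period).
- bot.camera(name): name is "scene" or "top"; returns the picture (384x512x3 uint8, red, green, blue); there is no depth.
- bot.calibration(name): a dict with "vfov" (degrees; the focal length in pixels is half the picture's height over the tangent of half this angle, whatever the lens; pixels are square), "cx", "cy" (the principal point, pixels), "camera_from_world" (4x4, takes a point from world to camera coordinates). Camera axes: x right, y down, z forward; pixel columns grow to the right and rows downward; lengths in m; the calibration is good to about 2 mm. A picture is of the moment at which its call begins. calibration takes no time and is no camera call.
- bot.job_done(): hands the job in; it is judged then, once.
The state is a dict: "time": time; "q": joint angles; "qd": joint speeds; "joint_efforts": joint torques, N m; "ee_pos": TCP position; "tcp_rot": TCP orientation; "wrist_force": force on the tool from outside, world axes, zero at the start; "torque": the same for the moment, N m; "opening": finger opening in m; "grasp_force": force on a finger pad.
Only numpy, scipy, OpenCV 4.12 (cv2) and the standard library are available. Lean on these libraries where they do the work, as an engineer would, in place of code of your own. Each camera call takes 0.05 s, during which the arm holds its last target. There are 200 camera calls.

TASK

Open the lids of the three seed cases where they stand to check their hinges: a good lid swings freely and falls by itself when you let go, while one of the three is stiff and its lid stays partway open where you let go. Leave the two good cases where they are with their lids leaning fully back on their stops, and set the stiff one down flat in the black reject tray without dropping it, its lid still standing partway open so that anyone can see why it was rejected. Leave the other things on the table alone.

Things in the scene. Friction and masses are not known exactly. Their poses are not given: they have to be found in the camera images.
- case_1: one of three plywood seed cases that look alike: loose box 120 (x) x 60 (y) x 44 high, walls 5 mm, flat hinged lid on top (52 high shut, without knob), 0.5 to 0.75 kg. Origin: centre of underside, z up. Hinge along the upper edge of its +x end (away from the robot), knob near the -x end. Can be picked up across its 60 mm width. Any of the three places may hold the stiff one; it cannot be seen which
- lid_1 (a joint): angle of case_1's lid, rad: 0 shut, 1.57 upright, 2.1 leaning back on its stop past the +x end. Lid 120 x 60 x 8, 0.08 kg. A free lid takes 0.5 N at the knob; let go, it falls shut from below 1.4 or back on its stop from above 1.55 (balance between). The stiff lid (exactly one of the three) takes about 2 N and stays at the angle where it is let go
- knob_1 (a point): centre of the 18 mm steel ball knob (9 mm stem) on case_1's lid, on its centreline: lid shut, 25 mm from the -x end, 26 mm above the lid's top, 78 mm above the case's underside. From the hinge: 95 mm along the lid, 34 mm above its underside. The ball turns between gripping fingers, so they may keep pointing down while the lid swings
- hinge_1 (a point): middle of case_1's hinge line (parallel to the case's y), 60 mm in +x from the case's centre and 44 mm above its underside
- case_2: one of three plywood seed cases that look alike: loose box 120 (x) x 60 (y) x 44 high, walls 5 mm, flat hinged lid on top (52 high shut, without knob), 0.5 to 0.75 kg. Origin: centre of underside, z up. Hinge along the upper edge of its +x end (away from the robot), knob near the -x end. Can be picked up across its 60 mm width. Any of the three places may hold the stiff one; it cannot be seen which
- lid_2 (a joint): angle of case_2's lid, rad: 0 shut, 1.57 upright, 2.1 leaning back on its stop past the +x end. Lid 120 x 60 x 8, 0.08 kg. A free lid takes 0.5 N at the knob; let go, it falls shut from below 1.4 or back on its stop from above 1.55 (balance between). The stiff lid (exactly one of the three) takes about 2 N and stays at the angle where it is let go
- knob_2 (a point): centre of the 18 mm steel ball knob (9 mm stem) on case_2's lid, on its centreline: lid shut, 25 mm from the -x end, 26 mm above the lid's top, 78 mm above the case's underside. From the hinge: 95 mm along the lid, 34 mm above its underside. The ball turns between gripping fingers, so they may keep pointing down while the lid swings
- hinge_2 (a point): middle of case_2's hinge line (parallel to the case's y), 60 mm in +x from the case's centre and 44 mm above its underside
- case_3: one of three plywood seed cases that look alike: loose box 120 (x) x 60 (y) x 44 high, walls 5 mm, flat hinged lid on top (52 high shut, without knob), 0.5 to 0.75 kg. Origin: centre of underside, z up. Hinge along the upper edge of its +x end (away from the robot), knob near the -x end. Can be picked up across its 60 mm width. Any of the three places may hold the stiff one; it cannot be seen which
- lid_3 (a joint): angle of case_3's lid, rad: 0 shut, 1.57 upright, 2.1 leaning back on its stop past the +x end. Lid 120 x 60 x 8, 0.08 kg. A free lid takes 0.5 N at the knob; let go, it falls shut from below 1.4 or back on its stop from above 1.55 (balance between). The stiff lid (exactly one of the three) takes about 2 N and stays at the angle where it is let go
- knob_3 (a point): centre of the 18 mm steel ball knob (9 mm stem) on case_3's lid, on its centreline: lid shut, 25 mm from the -x end, 26 mm above the lid's top, 78 mm above the case's underside. From the hinge: 95 mm along the lid, 34 mm above its underside. The ball turns between gripping fingers, so they may keep pointing down while the lid swings
- hinge_3 (a point): middle of case_3's hinge line (parallel to the case's y), 60 mm in +x from the case's centre and 44 mm above its underside
- tray: the reject tray: shallow black plastic tray fixed to the table, empty, outer 220 (x) x 180 (y) x 30 high, walls and floor 4 mm. Origin: centre of its underside
- mouse: bystander: black computer mouse, 100 x 60 x 34 high; origin centre of underside
- scoop: bystander: wooden spoon 140 long, lying on the table
- pot: bystander: small black pot with a lettuce seedling, 68 across x 95 high; origin centre of underside
- sprayer: bystander: white spray bottle, 72 across x 181 high; origin centre of underside
- jar: bystander: jar with a green lid, 72 across x 85 high; origin centre of underside
- jug: bystander: white plastic jug with a handle, 110 across x 150 high; origin centre of underside
There are look-alikes about, which are no part of the job. What is shaped like the case_3 but purple or turquoise is not meant.

How it is judged:
By the outcome, as a careful person would: the job done as asked, in the order asked, and still so for the second after the job is handed in, with the robot touching nothing.
It also fails if it takes over 72 s, if anything falls off the work surface, if the arm or the gripper's body presses on something with over 40 N, if the wrist force passes 120 N, or if a joint passes its speed limit or range.

## Working session

There is one attempt and no reset: what is moved stays moved. The work goes in short steps, Python scripts to look and compute and a shell command to move; the robot and the scene stay as the last step left them, time stands still between calls to the robot, and variables do not carry over. Pictures are saved under pics/ and viewed, at most 10 in all, crops included, and the job is handed in when it is done.

```bash
ls; mkdir -p pics
python3 - <<'E'
from workcell import bot
import cv2,numpy as np
for n in("scene","top"):
    im=bot.camera(n); cv2.imwrite(f"pics/{n}0.png",im[:,:,::-1])
    c=bot.calibration(n); print(n,c["vfov"],c["cx"],c["cy"],np.round(c["camera_from_world"],4).tolist())
o=bot.get_obs(); print(o["time"],o["ee_pos"],o["tcp_rot"],o["opening"])
E
```

```text
pics
scene 55.30740918227529 254.35284145840328 194.41883339250128 [[-0.476, 0.8794, -0.006, 0.3943], [0.6941, 0.3714, -0.6167, -0.2562], [-0.5401, -0.2977, -0.7872, 1.4606], [0.0, 0.0, 0.0, 1.0]]
top 46.87903524926762 262.1024752478128 194.70235250074143 [[-0.0098, -0.9999, -0.0033, -0.1652], [-0.9834, 0.0102, -0.181, 0.56], [0.1811, 0.0015, -0.9835, 1.5604], [0.0, 0.0, 0.0, 1.0]]
0.1 [0.19303825 0.5147411  0.20304527] [-1.79930267e+02 -1.09397291e-03  1.59442939e+02] 0.08516336535092582
```

View pics/scene0.png

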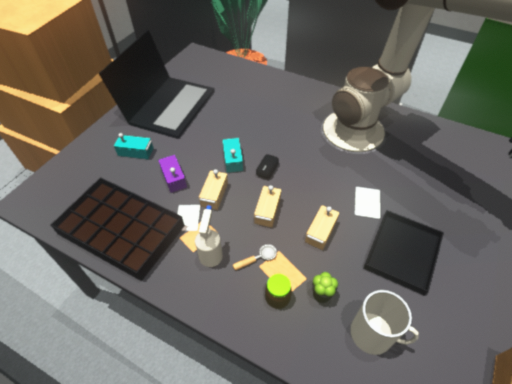

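View pics/top0.png

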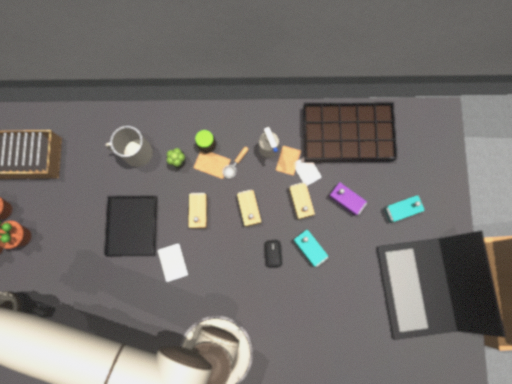

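Candidates in top view: plywood cases at (198,210), (249,208) and (302,200), which are the real ones. The look-alikes are purple (348,198) and turquoise (310,248) and (405,208). Tray: the black rectangle at (132,226), not the seed tray (350,132) or the laptop. In the scene view the cases are at (322,227), (267,206) and (213,189), each with its knob at the end facing the robot.

```bash
cat > h.py <<'E'
import numpy as np,cv2
from workcell import bot
def ray(n,u,v,z):
    c=bot.calibration(n);f=192/np.tan(np.radians(c["vfov"]/2));M=np.array(c["camera_from_world"])
    d=M[:3,:3].T@np.array([(u-c["cx"])/f,(v-c["cy"])/f,1]);o=-M[:3,:3].T@M[:3,3]
    return o+d*(z-o[2])/d[2]
def proj(n,p):
    c=bot.calibration(n);f=192/np.tan(np.radians(c["vfov"]/2));M=np.array(c["camera_from_world"])
    q=M[:3,:3]@np.array(p)+M[:3,3];return f*q[0]/q[2]+c["cx"],f*q[1]/q[2]+c["cy"]
def yellow(im):
    h=cv2.cvtColor(im,cv2.COLOR_RGB2HSV)
    return cv2.inRange(h,(18,60,150),(32,170,255))
E
python3 - <<'E'
from h import *
print({k:v for k,v in bot.calibration("top").items() if k!="camera_from_world"})
im=bot.camera("top")
print(cv2.cvtColor(im,cv2.COLOR_RGB2HSV)[[215,205,195,160],[198,249,302,210]])
cs,_=cv2.findContours(yellow(im),0,1)
for c in cs:
    if cv2.contourArea(c)>150:
        b=cv2.boxPoints(cv2.minAreaRect(c)); w=np.array([ray("top",*p,0.05)[:2] for p in b])
        print(cv2.contourArea(c),np.round(w.mean(0),4),np.round(w,3).tolist(),np.round(b).tolist())
m=cv2.inRange(cv2.cvtColor(im,cv2.COLOR_RGB2GRAY),0,25)
cs,_=cv2.findContours(m[180:270,90:170],0,1,offset=(90,180));c=max(cs,key=cv2.contourArea)
b=cv2.boxPoints(cv2.minAreaRect(c));w=np.array([ray("top",*p,0.03)[:2] for p in b]);print("tray",w.mean(0),w.tolist())
cr=cv2.resize(im[165:265,100:325],None,fx=3.5,fy=3.5,interpolation=2);cv2.imwrite("pics/crop.png",cr[:,:,::-1])
sc=bot.camera("scene");cr2=cv2.resize(sc[150:260,180:350],None,fx=4.5,fy=4.5,interpolation=2);cv2.imwrite("pics/crop2.png",cr2[:,:,::-1])
E
```

```text
{'vfov': 46.87903524926762, 'cx': 262.1024752478128, 'cy': 194.70235250074143}
[[ 25  71 239]
 [ 26  69 240]
 [ 26  69 240]
 [ 21 105 240]]
553.0 [0.5032 0.0653] [[0.564, 0.099], [0.563, 0.034], [0.443, 0.032], [0.443, 0.097]] [[188.0, 194.0], [206.0, 194.0], [206.0, 227.0], [188.0, 227.0]]
538.0 [ 0.5116 -0.1221] [[0.563, -0.076], [0.578, -0.139], [0.46, -0.167], [0.445, -0.105]] [[236.0, 194.0], [253.0, 189.0], [261.0, 222.0], [244.0, 226.0]]
525.0 [ 0.5363 -0.3147] [[0.587, -0.268], [0.605, -0.331], [0.485, -0.361], [0.468, -0.299]] [[289.0, 187.0], [306.0, 182.0], [315.0, 214.0], [298.0, 219.0]]
453.0 [0.6776 0.0148] [[0.662, 0.079], [0.731, 0.058], [0.693, -0.049], [0.625, -0.028]] [[194.0, 168.0], [200.0, 150.0], [229.0, 159.0], [223.0, 177.0]]
268.0 [ 0.6874 -0.2681] [[0.65, -0.229], [0.739, -0.251], [0.725, -0.308], [0.636, -0.285]] [[278.0, 170.0], [283.0, 147.0], [299.0, 150.0], [293.0, 174.0]]Traceback (most recent call last):
  File "<stdin>", line 11, in <module>
ValueError: max() iterable argument is empty
```

Run:
```python
from h import *
im=bot.camera("top");sc=bot.camera("scene")
g=cv2.cvtColor(im,cv2.COLOR_RGB2GRAY);print(g[226,110:165:6],g[226,90])
m=cv2.inRange(g,0,int(g[226,132])+14)
cs,_=cv2.findContours(m[185:270,90:175],0,1,offset=(90,185));c=max(cs,key=cv2.contourArea)
b=cv2.boxPoints(cv2.minAreaRect(c));w=np.array([ray("top",*p,0.03)[:2] for p in b]);print("tray",b.tolist(),w.mean(0),w.round(3).tolist())
cr=np.vstack([cv2.resize(a,(750,h),interpolation=2) for a,h in((im[165:265,100:325],333),(sc[180:255,180:350],331-66))])
cv2.imwrite("pics/crop.png",cr[:,:,::-1])
# saturation-based knob: low-sat pixels inside case rects
```

```text
[ 55  65  65  64  68  68  69  71 103 113] 107
tray [[103.6688003540039, 255.92933654785156], [105.55228424072266, 193.77430725097656], [157.38348388671875, 195.34495544433594], [155.5, 257.5]] [0.45397267 0.30973775] [[0.344, 0.402], [0.572, 0.407], [0.564, 0.215], [0.337, 0.215]]
```

View pics/crop.png

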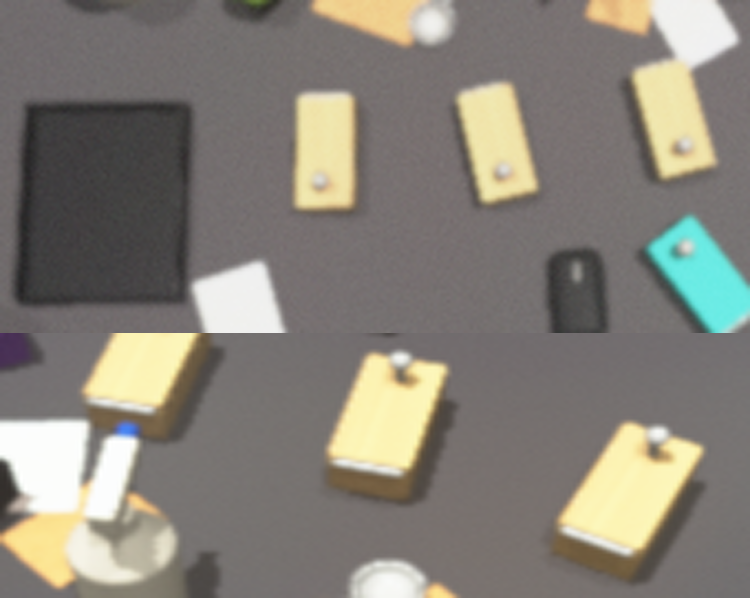

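The crop shows the three plywood cases. Knobs in top view are at about (195.7,219.3), (250.9,216) and (305.2,208.8). The rightmost tray edge is clear at u≈157.

Run:
```python
from h import *
im=bot.camera("top");sc=bot.camera("scene")
def sub(n,img,u,v,r=5):
    h=cv2.cvtColor(img,cv2.COLOR_RGB2HSV).astype(float);u0,v0=int(round(u)),int(round(v))
    p=h[v0-r:v0+r+1,u0-r:u0+r+1]; w=np.clip((45-p[...,1]),0,None)*(p[...,2]>110)
    if n=="scene": w=np.clip(p[...,2]-170,0,None)*(p[...,1]<45)
    y,x=np.mgrid[v0-r:v0+r+1,u0-r:u0+r+1];return (w*x).sum()/w.sum(),(w*y).sum()/w.sum()
C=[((.5032,.0653),(195.7,219.3)),((.5116,-.1221),(250.9,216)),((.5363,-.3147),(305.2,208.8))]
yaws=[np.arctan2(.065-.002-.0645+.0005,.12),np.arctan2(.0285,.118),np.arctan2(.030,.119)]
for (c,k),y in zip(C,yaws):
    s=sub("top",im,*k);kt=ray("top",*s,.078)
    pred=np.array(c)-.035*np.array([np.cos(y),np.sin(y)])
    g=proj("scene",kt); ss=sub("scene",sc,*g)
    print(np.round(s,1),"knob top",kt.round(4),"pred from rect",pred.round(4),"scene predicted px",np.round(g,1),"found",np.round(ss,1),"scene->",ray("scene",*ss,.078).round(4),np.degrees(y).round(1))
o=bot.get_obs();print(o["time"])
```

```text
[195.5 218.7] knob top [0.4695 0.066  0.078 ] pred from rect [0.4682 0.0656] scene predicted px [328.7 209.4] found [328.7 208.3] scene-> [0.4654 0.0644 0.078 ] -0.5
[250.5 215.6] knob top [ 0.4784 -0.1291  0.078 ] pred from rect [ 0.4776 -0.1303] scene predicted px [270.7 188.2] found [270.1 186.9] scene-> [ 0.4747 -0.1331  0.078 ] 13.6
[305.  207.9] knob top [ 0.5039 -0.323   0.078 ] pred from rect [ 0.5024 -0.3233] scene predicted px [215.4 172.1] found [214.8 170.9] scene-> [ 0.5001 -0.3277  0.078 ] 14.1
0.35
```

```bash
cat >> h.py <<'E'
from scipy.spatial.transform import Rotation as Ro
def plan(p,yaw,n):
    "travel (mm) and twist per row from here to TCP p, tool down at yaw; n rows, straight line"
    o=bot.get_obs();R=Ro.from_euler("xyz",o["tcp_rot"],degrees=True);G=Ro.from_euler("xyz",[180,0,yaw],degrees=True)
    w=(R.inv()*G).as_rotvec()/n;d=(np.array(p)-o["ee_pos"])*1000/n
    print("twist",w.round(4))
    for i in range(n):
        print((R.inv().apply(d)).round(1).tolist());R=R*Ro.from_rotvec(w)
E
python3 - <<'E'
from h import *
plan([.468,.0655,.13],179.5,10)
r=100.9
print("arc, tool axes:")
ph=.3436+np.linspace(0,1.68,15);P=np.c_[-r*np.cos(ph),r*np.sin(ph)];print([[-round(a,1),0,-round(b,1)] for a,b in np.diff(P,axis=0)])
E
```

```text
twist [-0.    -0.    -0.035]
[-41.5, -32.4, 7.4]
[-40.4, -33.9, 7.4]
[-39.2, -35.2, 7.4]
[-37.9, -36.6, 7.4]
[-36.6, -37.9, 7.4]
[-35.2, -39.2, 7.4]
[-33.8, -40.4, 7.4]
[-32.4, -41.5, 7.4]
[-30.9, -42.6, 7.4]
[-29.4, -43.7, 7.4]
arc, tool axes:
[[np.float64(-4.8), 0, np.float64(-11.1)], [np.float64(-6.1), 0, np.float64(-10.5)], [np.float64(-7.3), 0, np.float64(-9.7)], [np.float64(-8.4), 0, np.float64(-8.7)], [np.float64(-9.4), 0, np.float64(-7.7)], [np.float64(-10.2), 0, np.float64(-6.5)], [np.float64(-10.9), 0, np.float64(-5.2)], [np.float64(-11.5), 0, np.float64(-3.9)], [np.float64(-11.8), 0, np.float64(-2.5)], [np.float64(-12.1), 0, np.float64(-1.1)], [np.float64(-12.1), 0, np.float64(0.4)], [np.float64(-12.0), 0, np.float64(1.8)], [np.float64(-11.7), 0, np.float64(3.3)], [np.float64(-11.2), 0, np.float64(4.6)]]
```

```bash
python3 -m crank '[{"gripper":85,"travel":[-41.5,-32.5,7.5],"twist":[0,0,-0.035]},{"gripper":85,"travel":[-40.5,-34,7.5],"twist":[0,0,-0.035]},{"gripper":85,"travel":[-39,-35,7.5],"twist":[0,0,-0.035]},{"gripper":85,"travel":[-38,-36.5,7.5],"twist":[0,0,-0.035]},{"gripper":85,"travel":[-36.5,-38,7.5],"twist":[0,0,-0.035]},{"gripper":60,"travel":[-35,-39,7.5],"twist":[0,0,-0.035]},{"gripper":60,"travel":[-34,-40.5,7.5],"twist":[0,0,-0.035]},{"gripper":60,"travel":[-32.5,-41.5,7.5],"twist":[0,0,-0.035]},{"gripper":60,"travel":[-31,-42.5,7.5],"twist":[0,0,-0.035]},{"gripper":60,"travel":[-29.5,-43.5,7.5],"twist":[0,0,-0.035]},{"gripper":60,"travel":[0,0,0],"twist":[0,0,0]},{"gripper":60,"travel":[0,0,0],"twist":[0,0,0]}]' 20
python3 - <<'E'
from h import *
plan([.468,.0655,.061],179.5,2)
E
```

```text
time: 1.85
ee_pos: [0.468, 0.066, 0.1287]
tcp_rot: [180.0, -0.0, 179.4]
wrist_force: [-0.3, 0.6, -0.1]
opening: 0.0602
grasp_force: 0.0
twist [ 0.0001 -0.0002 -0.0006]
[-0.0, -0.3, 33.8]
[-0.0, -0.3, 33.8]
```

```bash
python3 -m crank '[{"gripper":60,"travel":[0,0,34],"twist":[0,0,0]},{"gripper":60,"travel":[0,-0.5,34],"twist":[0,0,0]},{"gripper":60,"travel":[0,0,0],"twist":[0,0,0]},{"gripper":10,"travel":[0,0,0],"twist":[0,0,0]},{"gripper":10,"travel":[0,0,0],"twist":[0,0,0]},{"gripper":10,"travel":[0,0,0],"twist":[0,0,0]},{"gripper":10,"travel":[0,0,0],"twist":[0,0,0]},{"gripper":10,"travel":[0,0,0],"twist":[0,0,0]},{"gripper":10,"travel":[0,0,0],"twist":[0,0,0]}]' 20
```

```text
time: 2.98
ee_pos: [0.4682, 0.0655, 0.0607]
tcp_rot: [180.0, -0.0, 179.5]
wrist_force: [0.1, 0.4, -0.2]
opening: 0.0102
grasp_force: 0.0
```

Run:
```python
from h import *
im=bot.camera("top");sc=bot.camera("scene")
cr=np.hstack([cv2.resize(a,(400,400),interpolation=2) for a in(im[170:250,160:240],sc[170:250,285:365])])
cv2.imwrite("pics/a1.png",cr[:,:,::-1])
```

```text
(no output)
```

View pics/a1.png

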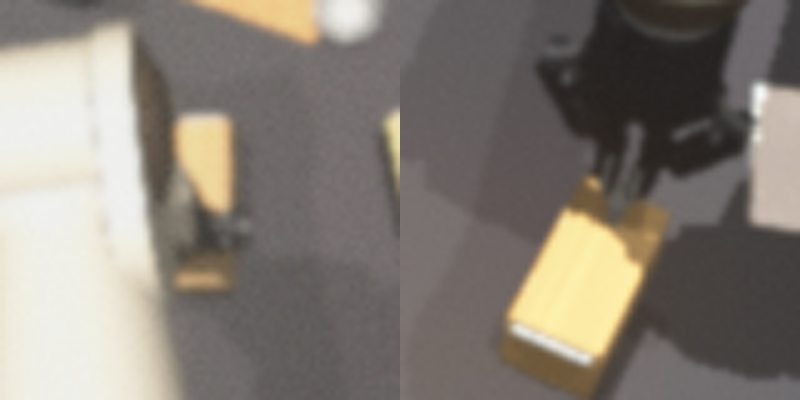

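```bash
python3 -m crank '[{"gripper":0,"travel":[0,0,0],"twist":[0,0,0]},{"gripper":0,"travel":[0,0,0],"twist":[0,0,0]},{"gripper":0,"travel":[0,0,0],"twist":[0,0,0]}]' 20
python3 - <<'E'
from h import *
print(proj("scene",[.468,.0655,.061]),proj("top",[.468,.0655,.061]))
E
```

```text
time: 3.45
ee_pos: [0.4682, 0.0655, 0.0607]
tcp_rot: [-180.0, -0.0, 179.5]
wrist_force: [0.1, -0.2, 0.2]
opening: 0.0004
grasp_force: 0.0
(np.float64(327.8813831396691), np.float64(212.21685126008933)) (np.float64(196.33263416288753), np.float64(219.66760394085014))
```

```bash
python3 -m crank '[{"gripper":60,"travel":[0,0,0],"twist":[0,0,0]},{"gripper":60,"travel":[0,0,0],"twist":[0,0,0]},{"gripper":60,"travel":[0,0,0],"twist":[0,0,0]},{"gripper":60,"travel":[0,0,0],"twist":[0,0,0]}]' 20
python3 - <<'E'
from h import *
im=bot.camera("top");sc=bot.camera("scene")
cr=np.hstack([cv2.resize(a,(400,400),interpolation=2) for a in(im[190:240,170:220],sc[180:240,300:360])])
cv2.imwrite("pics/a2.png",cr[:,:,::-1])
E
```

```text
time: 3.95
ee_pos: [0.4682, 0.0655, 0.0607]
tcp_rot: [-180.0, 0.0, 179.5]
wrist_force: [-0.9, -0.7, -0.4]
opening: 0.0599
grasp_force: 0.0
```

View pics/a2.png

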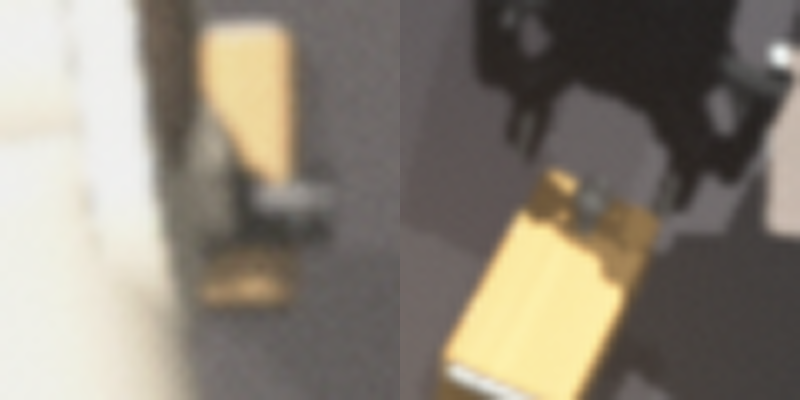

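The lid is shut with the knob at scene px (329,209), and the fingertips are at (319,202) and (341,210). Their midpoint is slightly above the knob in the image. I'll check whether the case moved and how the fingers close.

```bash
python3 - <<'E'
from h import *
now=bot.camera("scene");b=cv2.imread("pics/scene0.png")[:,:,::-1].copy()
for im in(b,now):
    m=cv2.inRange(cv2.cvtColor(im,cv2.COLOR_RGB2HSV),(15,0,225),(40,60,255))[225:250,300:345]
    y,x=np.nonzero(m);print(len(x),x.mean()+300,y.mean()+225)
    m=yellow(im)[205:250,300:345];y,x=np.nonzero(m);print(len(x),x.min()+300,x.max()+300,y.max()+205)
for s in(1,-1):
  for z in(.061,.069,.074): print(s,z,np.round(proj("scene",[.468,.0655+.03*s,z]),1))
print(np.round(proj("scene",[.468,.0655,.078]),1), np.round(proj("scene",[.458,.0655,.078]),1))
E
for g in 30 22 17 13; do echo; done
python3 -m crank '[{"gripper":20,"travel":[0,0,0],"twist":[0,0,0]},{"gripper":20,"travel":[0,0,0],"twist":[0,0,0]},{"gripper":20,"travel":[0,0,0],"twist":[0,0,0]}]' 20
python3 -m crank '[{"gripper":14,"travel":[0,0,0],"twist":[0,0,0]}]' 20
python3 - <<'E'
from h import *
im=bot.camera("top");sc=bot.camera("scene")
cr=np.hstack([cv2.resize(a,(400,400),interpolation=2) for a in(im[190:240,170:220],sc[180:240,300:360])])
cr=np.clip(cr.astype(float)*1.5,0,255)
cv2.imwrite("pics/a3.png",cr[:,:,::-1])
E
```

```text
27 315.22222222222223 237.88888888888889
669 306 339 242
21 314.95238095238096 237.8095238095238
520 307 335 242
1 0.061 [337. 216.]
1 0.069 [337.5 214.5]
1 0.074 [337.7 213.5]
-1 0.061 [318.9 208.5]
-1 0.069 [319.2 207. ]
-1 0.074 [319.5 206.1]
[328.7 209. ] [329.9 206.7]




time: 4.47
ee_pos: [0.4682, 0.0655, 0.0607]
tcp_rot: [180.0, -0.0, 179.5]
wrist_force: [-0.1, 0.3, -0.1]
opening: 0.0196
grasp_force: 0.0
time: 4.6
ee_pos: [0.4682, 0.0655, 0.0607]
tcp_rot: [180.0, -0.0, 179.5]
wrist_force: [0.7, 0.0, 0.4]
opening: 0.0142
grasp_force: 0.0[ WARN:0@1.872] global loadsave.cpp:1063 imwrite_ Unsupported depth image for selected encoder is fallbacked to CV_8U.
```

View pics/a3.png

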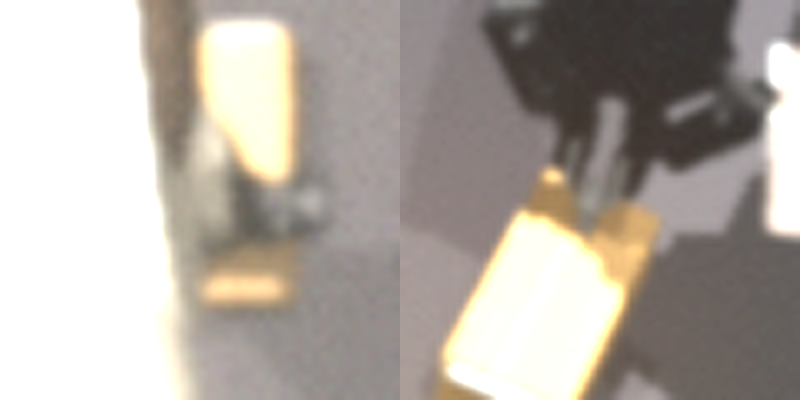

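```bash
python3 -m crank '[{"gripper":40,"travel":[0,0,-15],"twist":[0,0,0]},{"gripper":0,"travel":[0,0,-45],"twist":[0,0,0]},{"gripper":0,"travel":[0,0,-40],"twist":[0,0,0]},{"gripper":0,"travel":[0,0,0],"twist":[0,0,0]},{"gripper":0,"travel":[0,0,0],"twist":[0,0,0]},{"gripper":0,"travel":[0,0,0],"twist":[0,0,0]}]' 20
python3 - <<'E'
from h import *
p=bot.get_obs()["ee_pos"];out=[]
for n in("top","scene"):
    a=bot.camera(n);u,v=proj(n,p);u0,v0=int(u)-25,int(v)-30
    c=cv2.resize(a[v0:v0+60,u0:u0+50],(400,480),interpolation=2);c=np.clip(c*1.6,0,255).astype(np.uint8)
    cv2.drawMarker(c,(int((u-u0+.5)*8),int((v-v0+.5)*8)),(255,0,0),0,16,1);out.append(c)
cv2.imwrite("pics/a4.png",np.hstack(out)[:,:,::-1])
E
```

```text
time: 5.45
ee_pos: [0.4677, 0.0654, 0.1598]
tcp_rot: [-180.0, -0.1, 179.5]
wrist_force: [-0.1, -0.1, -0.6]
opening: -0.0
grasp_force: 0.0
```

View pics/a4.png

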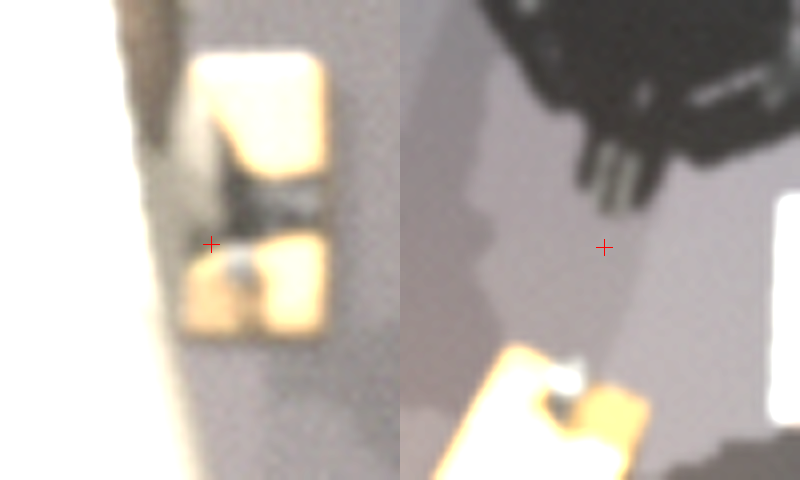

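The fingertips show about 4.4 px above the nominal TCP mark in the scene view: they are really higher or nearer the robot than reported. I'll test by descending a little further and closing gently.

```bash
python3 -m crank '[{"gripper":40,"travel":[0,0,0],"twist":[0,0,0]},{"gripper":40,"travel":[0,0,30],"twist":[0,0,0]},{"gripper":40,"travel":[0,0,50],"twist":[0,0,0]},{"gripper":40,"travel":[0,0,25],"twist":[0,0,0]},{"gripper":40,"travel":[0,0,0],"twist":[0,0,0]},{"gripper":0,"travel":[0,0,0],"twist":[0,0,0]},{"gripper":0,"travel":[0,0,0],"twist":[0,0,0]},{"gripper":0,"travel":[0,0,0],"twist":[0,0,0]},{"gripper":0,"travel":[0,0,0],"twist":[0,0,0]}]' 20
```

```text
time: 6.68
ee_pos: [0.4702, 0.0659, 0.0591]
tcp_rot: [179.9, 0.3, 179.5]
wrist_force: [-1.0, 1.0, 14.1]
opening: 0.0
grasp_force: 7.1
```

```bash
python3 -m crank '[{"gripper":40,"travel":[0,0,-8],"twist":[0,0,0]},{"gripper":40,"travel":[0,0,0],"twist":[0,0,0]},{"gripper":40,"travel":[0,0,0],"twist":[0,0,0]},{"gripper":40,"travel":[0,0,8],"twist":[0,0,0]},{"gripper":40,"travel":[0,0,4],"twist":[0,0,0]},{"gripper":40,"travel":[0,0,4],"twist":[0,0,0]}]' 20
python3 -m crank '[{"gripper":40,"travel":[0,0,3],"twist":[0,0,0]},{"gripper":40,"travel":[0,0,3],"twist":[0,0,0]}]' 20
```

```text
time: 7.42
ee_pos: [0.4679, 0.0655, 0.047]
tcp_rot: [-180.0, -0.0, 179.5]
wrist_force: [0.4, -0.8, 1.1]
opening: 0.0399
grasp_force: 0.0
time: 7.68
ee_pos: [0.4682, 0.0655, 0.0415]
tcp_rot: [-180.0, -0.0, 179.5]
wrist_force: [0.1, -0.4, 0.6]
opening: 0.0401
grasp_force: 0.0
```

```bash
python3 -m crank '[{"gripper":40,"travel":[0,0,3],"twist":[0,0,0]},{"gripper":10,"travel":[0,0,0],"twist":[0,0,0]},{"gripper":10,"travel":[0,0,0],"twist":[0,0,0]},{"gripper":10,"travel":[0,0,0],"twist":[0,0,0]},{"gripper":10,"travel":[0,0,0],"twist":[0,0,0]}]' 20
```

```text
time: 8.3
ee_pos: [0.4681, 0.0657, 0.0388]
tcp_rot: [180.0, -0.0, 179.5]
wrist_force: [-1.7, 2.7, 0.5]
opening: 0.016
grasp_force: 19.5
```

```bash
python3 -m crank '[{"gripper":10,"travel":[-5,0,-11],"twist":[0,0,0]},{"gripper":10,"travel":[-6,0,-10.5],"twist":[0,0,0]},{"gripper":10,"travel":[-7.5,0,-9.5],"twist":[0,0,0]},{"gripper":10,"travel":[0,0,0],"twist":[0,0,0]}]' 20
python3 - <<'E'
from h import *
im=bot.camera("top");sc=bot.camera("scene")
cr=np.hstack([cv2.resize(a,(400,400),interpolation=2) for a in(im[180:240,170:230],sc[180:240,300:360])])
cv2.imwrite("pics/a5.png",cv2.convertScaleAbs(cr,alpha=1.5)[:,:,::-1])
E
```

```text
time: 8.8
ee_pos: [0.4877, 0.0654, 0.0707]
tcp_rot: [180.0, 0.1, 179.5]
wrist_force: [-1.5, 1.3, 0.4]
opening: 0.016
grasp_force: 19.7
```

View pics/a5.png

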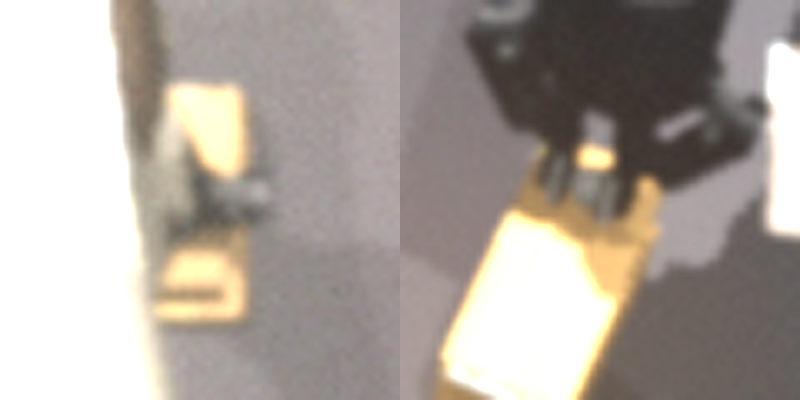

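The ball is gripped and the lid is rising: a gap shows at the case's near end. The real tips sit about 24 mm higher than reported. Now I'll continue the arc.

```bash
python3 -m crank '[{"gripper":10,"travel":[-8.5,0,-8.5],"twist":[0,0,0]},{"gripper":10,"travel":[-9.5,0,-7.5],"twist":[0,0,0]},{"gripper":10,"travel":[-10,0,-6.5],"twist":[0,0,0]},{"gripper":10,"travel":[-11,0,-5],"twist":[0,0,0]},{"gripper":10,"travel":[-11.5,0,-4],"twist":[0,0,0]},{"gripper":10,"travel":[-12,0,-2.5],"twist":[0,0,0]},{"gripper":10,"travel":[-12,0,-1],"twist":[0,0,0]},{"gripper":10,"travel":[-12,0,0.5],"twist":[0,0,0]},{"gripper":10,"travel":[-12,0,2],"twist":[0,0,0]},{"gripper":10,"travel":[-11.5,0,3],"twist":[0,0,0]},{"gripper":10,"travel":[-11,0,4.5],"twist":[0,0,0]},{"gripper":10,"travel":[0,0,0],"twist":[0,0,0]}]' 20
```

```text
time: 10.4
ee_pos: [0.609, 0.0644, 0.0944]
tcp_rot: [180.0, 0.1, 179.5]
wrist_force: [2.4, 2.3, 4.3]
opening: 0.0163
grasp_force: 21.0
```

```bash
python3 -m crank '[{"gripper":85,"travel":[0,0,0],"twist":[0,0,0]},{"gripper":85,"travel":[0,0,0],"twist":[0,0,0]},{"gripper":85,"travel":[0,0,0],"twist":[0,0,0]},{"gripper":85,"travel":[0,0,0],"twist":[0,0,0]},{"gripper":85,"travel":[0,0,-30],"twist":[0,0,0]},{"gripper":85,"travel":[0,0,-50],"twist":[0,0,0]},{"gripper":85,"travel":[0,0,-20],"twist":[0,0,0]}]' 20
python3 - <<'E'
from h import *
for n,w in(("scene",(195,260,285,365)),):
    sc=bot.camera(n);cv2.imwrite("pics/a6.png",cv2.resize(cv2.convertScaleAbs(sc[170:250,280:360],alpha=1.4),(400,400),interpolation=2)[:,:,::-1])
plan([.4775,-.130,.13],-166.4,6)
E
```

```text
time: 11.28
ee_pos: [0.6083, 0.0643, 0.198]
tcp_rot: [180.0, 0.2, 179.5]
wrist_force: [0.9, 0.6, 0.8]
opening: 0.085
grasp_force: 0.0
twist [-0.      0.0009 -0.041 ]
[21.6, -32.6, 11.5]
[22.9, -31.7, 11.5]
[24.2, -30.7, 11.5]
[25.4, -29.7, 11.5]
[26.6, -28.6, 11.5]
[27.8, -27.5, 11.6]
```

View pics/a6.png

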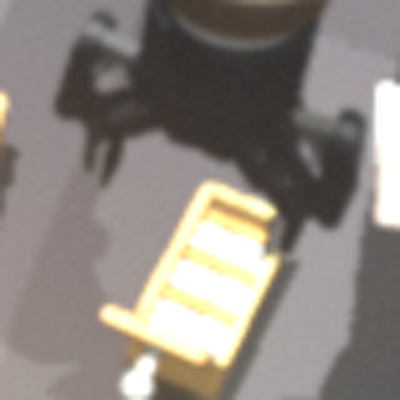

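The lid stands open, with its ball at scene px (308,245). I'll get the angle by casting that ray onto the case's middle plane.

```bash
cat >> h.py <<'E'
def lid(c,yaw,u,v):
    "lid angle from ball pixel (scene): ray onto case mid-plane; c = case centre"
    y=np.radians(yaw);ex=np.array([np.cos(y),np.sin(y),0]);ny=np.array([-np.sin(y),np.cos(y),0])
    h=np.array([*c,.044])+.06*ex;a=ray("scene",u,v,0.);b=ray("scene",u,v,.3);s=(h-a)@ny/((b-a)@ny);p=a+s*(b-a)-h
    return np.arctan2(p[2],-(p@ex))-.3436,np.hypot(p[2],p@ex)
def blobs(x0,y0,x1,y1):
    im=bot.camera("scene")[y0:y1,x0:x1];h=cv2.cvtColor(im,cv2.COLOR_RGB2HSV)
    m=cv2.inRange(h,(0,0,165),(180,45,255));n,_,st,ce=cv2.connectedComponentsWithStats(m)
    return [(int(st[i,4]),(ce[i]+[x0,y0]).round(1).tolist()) for i in range(1,n)]
E
python3 - <<'E'
from h import *
print(proj("scene",[.640,.065,.109]),proj("scene",[.606,.065,.133]))
for a,p in blobs(285,200,345,265): print(a,p,lid((.503,.065),-.5,*p))
E
```

```text
(np.float64(307.41444099789436), np.float64(247.03208357996522)) (np.float64(313.2651500136627), np.float64(233.11782025288488))
74 [325.6, 219.0] (np.float64(-0.46953340905153473), np.float64(0.08835177145443569))
81 [321.6, 226.7] (np.float64(-0.5488511473612505), np.float64(0.056100107589205195))
85 [317.6, 234.9] (np.float64(-0.9475416215795724), np.float64(0.030342168528955115))
34 [307.4, 245.4] (np.float64(2.0434070776790376), np.float64(0.10450275197821213))
```

```bash
python3 -m crank '[{"gripper":85,"travel":[21.5,-32.5,10],"twist":[0,0,-0.041]},{"gripper":60,"travel":[23,-31.5,10],"twist":[0,0,-0.041]},{"gripper":40,"travel":[24,-30.5,12],"twist":[0,0,-0.041]},{"gripper":40,"travel":[25.5,-29.5,12],"twist":[0,0,-0.041]},{"gripper":40,"travel":[26.5,-28.5,12],"twist":[0,0,-0.041]},{"gripper":40,"travel":[28,-27.5,12],"twist":[0,0,-0.041]},{"gripper":40,"travel":[0,0,0],"twist":[0,0,0]},{"gripper":40,"travel":[0,0,0],"twist":[0,0,0]}]' 20
python3 - <<'E'
from h import *
plan([.4775,-.130,.0385],-166.4,2)
E
```

```text
time: 12.38
ee_pos: [0.4763, -0.1291, 0.1261]
tcp_rot: [180.0, -0.0, -166.5]
wrist_force: [-0.3, 0.2, 0.3]
opening: 0.0398
grasp_force: 0.0
twist [ 0.0002 -0.0002 -0.0005]
[-0.5, -0.6, 43.8]
[-0.5, -0.6, 43.8]
```

```bash
python3 -m crank '[{"gripper":40,"travel":[-0.5,-0.5,44],"twist":[0,0,0]},{"gripper":40,"travel":[-0.5,-0.5,34],"twist":[0,0,0]},{"gripper":40,"travel":[0,0,9],"twist":[0,0,0]},{"gripper":40,"travel":[0,0,0],"twist":[0,0,0]},{"gripper":10,"travel":[0,0,0],"twist":[0,0,0]},{"gripper":10,"travel":[0,0,0],"twist":[0,0,0]},{"gripper":10,"travel":[0,0,0],"twist":[0,0,0]},{"gripper":10,"travel":[0,0,0],"twist":[0,0,0]}]' 20
```

```text
time: 13.38
ee_pos: [0.4785, -0.1299, 0.0411]
tcp_rot: [-180.0, 0.1, -166.4]
wrist_force: [0.2, 4.0, 6.7]
opening: 0.016
grasp_force: 19.6
```

```bash
python3 -m crank '[{"gripper":10,"travel":[-5,0,-11],"twist":[0,0,0]},{"gripper":10,"travel":[-6,0,-10.5],"twist":[0,0,0]},{"gripper":10,"travel":[-7.5,0,-9.5],"twist":[0,0,0]},{"gripper":10,"travel":[0,0,0],"twist":[0,0,0]}]' 20
```

```text
time: 13.88
ee_pos: [0.4964, -0.1257, 0.0717]
tcp_rot: [-180.0, 0.0, -166.4]
wrist_force: [-3.6, 1.8, 2.1]
opening: 0.0163
grasp_force: 19.9
```

```bash
python3 -m crank '[{"gripper":10,"travel":[-8.5,0,-8.5],"twist":[0,0,0]},{"gripper":10,"travel":[-9.5,0,-7.5],"twist":[0,0,0]},{"gripper":10,"travel":[-10,0,-6.5],"twist":[0,0,0]},{"gripper":10,"travel":[-11,0,-5],"twist":[0,0,0]},{"gripper":10,"travel":[-11.5,0,-4],"twist":[0,0,0]},{"gripper":10,"travel":[-12,0,-2.5],"twist":[0,0,0]},{"gripper":10,"travel":[-12,0,-1],"twist":[0,0,0]},{"gripper":10,"travel":[-12,0,0.5],"twist":[0,0,0]},{"gripper":10,"travel":[-12,0,2],"twist":[0,0,0]},{"gripper":10,"travel":[-11.5,0,3],"twist":[0,0,0]},{"gripper":10,"travel":[-11,0,4.5],"twist":[0,0,0]},{"gripper":10,"travel":[0,0,0],"twist":[0,0,0]}]' 20
python3 -m crank '[{"gripper":85,"travel":[0,0,0],"twist":[0,0,0]},{"gripper":85,"travel":[0,0,0],"twist":[0,0,0]},{"gripper":85,"travel":[0,0,0],"twist":[0,0,0]},{"gripper":85,"travel":[0,0,0],"twist":[0,0,0]},{"gripper":85,"travel":[0,0,-30],"twist":[0,0,0]},{"gripper":85,"travel":[0,0,-50],"twist":[0,0,0]},{"gripper":85,"travel":[0,0,-25],"twist":[0,0,0]},{"gripper":85,"travel":[0,0,0],"twist":[0,0,0]}]' 20
python3 - <<'E'
from h import *
y=np.radians(13.6)
for t in(2.1,1.68,0):
    d=-.1009*np.cos(t+.3436)+.06;z=.044+.1009*np.sin(t+.3436);print(t,np.round(proj("scene",[.5116+d*np.cos(y),-.1221+d*np.sin(y),z]),1))
for a,p in blobs(235,180,295,235): print(a,p,np.round(lid((.5116,-.1221),13.6,*p),3))
plan([.5025,-.324,.126],-165.9,6)
E
```

```text
time: 15.38
ee_pos: [0.6161, -0.0974, 0.0968]
tcp_rot: [-179.9, 0.3, -166.4]
wrist_force: [3.5, -1.8, 6.3]
opening: 0.0128
grasp_force: 18.2
time: 16.38
ee_pos: [0.614, -0.0975, 0.2031]
tcp_rot: [-179.9, 0.2, -166.4]
wrist_force: [-0.3, -0.1, -0.3]
opening: 0.0849
grasp_force: 0.0
2.1 [257.  226.1]
1.68 [259.9 211.8]
0 [270.5 187.8]
14 [274.7, 199.6] [-1.004  0.236]
12 [261.9, 201.9] [1.423 0.111]
2 [273.5, 206.0] [-1.109  0.234]
twist [-0.0001  0.0002 -0.0015]
[26.9, -32.4, 12.5]
[26.9, -32.3, 12.5]
[27.0, -32.3, 12.5]
[27.0, -32.2, 12.5]
[27.1, -32.2, 12.5]
[27.1, -32.2, 12.5]
```

```bash
python3 -m crank '[{"gripper":85,"travel":[27,-32,0],"twist":[0,0,0]},{"gripper":85,"travel":[27,-32,0],"twist":[0,0,0]},{"gripper":85,"travel":[27,-32,0],"twist":[0,0,0]},{"gripper":85,"travel":[0,0,0],"twist":[0,0,0]}]' 20
python3 - <<'E'
from h import *
for a,p in blobs(225,165,300,240): print(a,p,np.round(lid((.5116,-.1221),13.6,*p),3))
sc=bot.camera("scene");im=bot.camera("top")
cr=np.hstack([cv2.resize(a,(400,400),interpolation=2) for a in(im[165:235,220:290],sc[165:235,225:295])])
cv2.imwrite("pics/b1.png",cr[:,:,::-1])
E
```

```text
time: 16.92
ee_pos: [0.5554, -0.2117, 0.1992]
tcp_rot: [180.0, -0.1, -166.6]
wrist_force: [0.3, 0.6, 0.4]
opening: 0.085
grasp_force: 0.0
6 [274.7, 199.8] [-1.008  0.237]
26 [260.3, 206.1] [1.569 0.12 ]
```

View pics/b1.png

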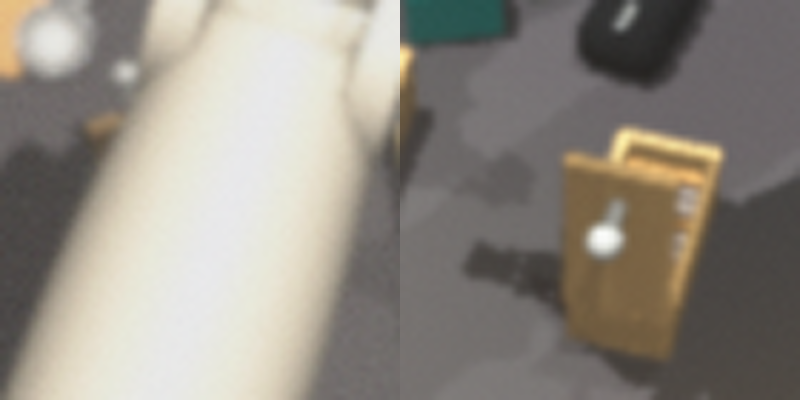

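Lid B stands roughly upright and stays there, ball at scene px (260,206), so it is probably the stiff one. Case C will decide.

Run:
```python
from h import *
plan([.5025,-.324,.126],-165.9,4)
```

```text
twist [ 0.0002 -0.0002 -0.0022]
[19.9, -24.7, 18.4]
[20.0, -24.7, 18.4]
[20.1, -24.6, 18.4]
[20.1, -24.6, 18.4]
```

```bash
python3 -m crank '[{"gripper":60,"travel":[20,-24.5,18],"twist":[0,0,-0.002]},{"gripper":40,"travel":[20,-24.5,18],"twist":[0,0,-0.002]},{"gripper":40,"travel":[20,-24.5,18],"twist":[0,0,-0.002]},{"gripper":40,"travel":[20,-24.5,18],"twist":[0,0,-0.002]},{"gripper":40,"travel":[0,0,0],"twist":[0,0,0]},{"gripper":40,"travel":[0,0,0],"twist":[0,0,0]}]' 20
python3 - <<'E'
from h import *
plan([.5025,-.324,.031],-165.9,3)
E
```

```text
time: 17.82
ee_pos: [0.5032, -0.3229, 0.1287]
tcp_rot: [180.0, 0.0, -165.9]
wrist_force: [0.5, -0.1, 0.1]
opening: 0.0399
grasp_force: 0.0
twist [ 0.0001  0.     -0.    ]
[0.3, -0.3, 32.6]
[0.3, -0.3, 32.6]
[0.3, -0.3, 32.6]
```

```bash
python3 -m crank '[{"gripper":40,"travel":[0,-0.5,45],"twist":[0,0,0]},{"gripper":40,"travel":[0.5,-0.5,40],"twist":[0,0,0]},{"gripper":40,"travel":[0,0,8],"twist":[0,0,0]},{"gripper":40,"travel":[0,0,4],"twist":[0,0,0]},{"gripper":40,"travel":[0,0,0],"twist":[0,0,0]}]' 20
python3 -m crank '[{"gripper":10,"travel":[0,0,0],"twist":[0,0,0]},{"gripper":10,"travel":[0,0,0],"twist":[0,0,0]},{"gripper":10,"travel":[0,0,0],"twist":[0,0,0]},{"gripper":10,"travel":[0,0,0],"twist":[0,0,0]}]' 20
```

```text
time: 18.45
ee_pos: [0.5033, -0.3252, 0.0334]
tcp_rot: [-179.9, 0.1, -165.9]
wrist_force: [1.3, 0.3, 0.5]
opening: 0.0402
grasp_force: 0.0
time: 18.95
ee_pos: [0.5028, -0.3249, 0.0329]
tcp_rot: [-180.0, 0.1, -165.9]
wrist_force: [0.0, 3.8, 6.4]
opening: 0.0161
grasp_force: 19.5
```

```bash
python3 -m crank '[{"gripper":10,"travel":[-5,0,-11],"twist":[0,0,0]},{"gripper":10,"travel":[-6,0,-10.5],"twist":[0,0,0]},{"gripper":10,"travel":[-7.5,0,-9.5],"twist":[0,0,0]},{"gripper":10,"travel":[-8.5,0,-8.5],"twist":[0,0,0]},{"gripper":10,"travel":[-9.5,0,-7.5],"twist":[0,0,0]},{"gripper":10,"travel":[-10,0,-6.5],"twist":[0,0,0]},{"gripper":10,"travel":[0,0,0],"twist":[0,0,0]}]' 20
python3 -m crank '[{"gripper":10,"travel":[-11,0,-5],"twist":[0,0,0]},{"gripper":10,"travel":[-11.5,0,-4],"twist":[0,0,0]},{"gripper":10,"travel":[-12,0,-2.5],"twist":[0,0,0]},{"gripper":10,"travel":[-12,0,-1],"twist":[0,0,0]},{"gripper":10,"travel":[-12,0,0.5],"twist":[0,0,0]},{"gripper":10,"travel":[-12,0,2],"twist":[0,0,0]},{"gripper":10,"travel":[-11.5,0,3],"twist":[0,0,0]},{"gripper":10,"travel":[-11,0,4.5],"twist":[0,0,0]},{"gripper":10,"travel":[0,0,0],"twist":[0,0,0]}]' 20
```

```text
time: 19.82
ee_pos: [0.5484, -0.3135, 0.0857]
tcp_rot: [-180.0, 0.0, -165.9]
wrist_force: [-3.8, 1.7, 2.7]
opening: 0.0164
grasp_force: 19.9
time: 20.95
ee_pos: [0.639, -0.2905, 0.0872]
tcp_rot: [180.0, 0.0, -165.9]
wrist_force: [2.0, 2.3, 4.6]
opening: 0.0166
grasp_force: 20.8
```

```bash
python3 -m crank '[{"gripper":85,"travel":[0,0,0],"twist":[0,0,0]},{"gripper":85,"travel":[0,0,0],"twist":[0,0,0]},{"gripper":85,"travel":[0,0,0],"twist":[0,0,0]},{"gripper":85,"travel":[0,0,0],"twist":[0,0,0]},{"gripper":85,"travel":[0,0,-30],"twist":[0,0,0]},{"gripper":85,"travel":[0,0,-50],"twist":[0,0,0]},{"gripper":85,"travel":[0,0,-25],"twist":[0,0,0]},{"gripper":85,"travel":[0,0,0],"twist":[0,0,0]}]' 20
python3 - <<'E'
from h import *
def show(c,yw,w):
    y=np.radians(yw)
    for t in(2.1,1.68,1.5):
        d=-.1009*np.cos(t+.3436)+.06;z=.044+.1009*np.sin(t+.3436);print(t,np.round(proj("scene",[c[0]+d*np.cos(y),c[1]+d*np.sin(y),z]),1))
    for a,p in blobs(*w): print(a,p,np.round(lid(c,yw,*p),3))
show((.5363,-.3147),14.1,(180,165,235,235))
show((.5116,-.1221),13.6,(225,165,300,240))
E
```

```text
time: 21.95
ee_pos: [0.6384, -0.2916, 0.1952]
tcp_rot: [-179.8, 0.2, -166.0]
wrist_force: [0.7, 0.3, -0.4]
opening: 0.085
grasp_force: 0.0
2.1 [196.8 206.8]
1.68 [199.5 193. ]
1.5 [201.1 187.3]
65 [215.7, 181.8] [-0.416  0.085]
67 [212.5, 189.1] [-0.436  0.051]
45 [210.4, 196.5] [-0.842  0.029]
447 [190.0, 215.9] [2.202 0.153]
213 [204.6, 221.6] [-2.615  0.075]
14 [214.4, 233.4] [-1.876  0.218]
2.1 [257.  226.1]
1.68 [259.9 211.8]
1.5 [261.4 205.8]
6 [274.7, 199.8] [-1.008  0.237]
21 [260.8, 206.1] [1.542 0.111]
```

Run:
```python
from h import *
now=bot.camera("scene")
h=cv2.cvtColor(now,cv2.COLOR_RGB2HSV)
for y in range(186,216,2): print(y,[f"{h[y,x,1]:3d}/{h[y,x,2]:3d}" for x in range(186,212,2)])
c=(.5363,-.3147);yw=np.radians(14.1)
t=bot.camera("top")
for a in(2.1,1.68):
    d=-.1009*np.cos(a+.3436)+.06;z=.044+.1009*np.sin(a+.3436);print(a,np.round(proj("top",[c[0]+d*np.cos(yw),c[1]+d*np.sin(yw),z]),1))
```

```text
186 [' 80/ 73', ' 12/ 64', '  5/ 97', '  5/104', '  7/105', '  5/104', '  7/105', '  5/103', ' 20/114', ' 94/230', ' 85/191', ' 31/227', ' 50/219']
188 [' 26/ 68', ' 10/ 77', '  5/100', '  5/105', '  7/105', '  7/105', '  7/105', '  7/105', ' 55/149', ' 82/240', ' 32/189', '  7/230', '  7/234']
190 ['  8/ 99', ' 10/105', ' 10/106', '  7/105', '  7/106', '  7/105', ' 12/106', ' 14/112', ' 90/212', '103/201', ' 31/217', '  6/242', '  5/245']
192 [' 12/110', ' 62/152', ' 40/129', ' 20/114', ' 12/110', '  7/108', '  7/106', ' 56/147', ' 96/238', '107/184', '112/240', '110/244', '101/237']
194 [' 40/126', ' 96/239', ' 89/247', ' 83/243', ' 94/209', ' 86/181', ' 62/152', ' 88/194', '105/216', ' 26/234', ' 15/237', ' 34/228', ' 59/221']
196 [' 14/111', ' 73/146', '102/168', '109/201', '102/237', ' 93/244', ' 94/244', ' 89/247', '111/191', ' 72/160', ' 49/183', ' 22/212', ' 21/228']
198 [' 10/107', '  7/107', ' 10/105', ' 27/104', ' 64/103', ' 84/112', ' 91/152', '108/172', '111/175', '109/162', '101/146', ' 59/155', ' 34/227']
200 ['  9/108', ' 12/108', '  5/107', '  7/106', ' 12/109', ' 12
[... 456 characters left out ...]
193', ' 41/113', ' 72/106', ' 81/107', ' 88/151', '176/239', '154/197']
208 ['  0/254', '  1/254', '  0/254', '  1/254', '  8/237', ' 10/184', ' 18/158', ' 14/110', ' 14/ 93', ' 21/ 96', '100/192', '153/244', '151/197']
210 ['  0/254', '  0/254', '  1/254', '  4/253', '  8/252', ' 17/239', ' 27/229', ' 21/119', ' 19/105', '  4/237', '  2/253', '  2/253', '  5/237']
212 ['  1/254', '  1/254', '  3/253', '  7/253', '  7/252', ' 11/249', ' 21/236', ' 18/112', ' 13/119', '  2/252', '  0/254', '  1/254', ' 11/236']
214 ['  1/254', '  1/254', '  2/254', '  5/253', ' 10/251', ' 11/249', ' 22/233', ' 14/107', ' 16/175', '  0/253', '  0/254', '  1/254', ' 27/195']
2.1 [292.8 160.7]
1.68 [295.8 167.7]
```

C fell back: its ball is at scene px (197,205), and 2.1 rad predicts (197,207). So B is the stiff one. I'll measure where B's case stands now.

Run:
```python
from h import *
im=bot.camera("top");h=cv2.cvtColor(im,cv2.COLOR_RGB2HSV)
m=cv2.inRange(h,(10,55,60),(35,255,255))
for v in range(180,234,3):
    x=np.nonzero(m[v,228:275])[0]+228
    print(v,(x.min(),x.max(),len(x)) if len(x) else None)
# before
b=cv2.imread("pics/top0.png");mb=cv2.inRange(cv2.cvtColor(b,cv2.COLOR_BGR2HSV),(10,55,60),(35,255,255))
for k,mm in(("before",mb),("now",m)):
    c=max(cv2.findContours(mm[180:240,228:275],0,1,offset=(228,180))[0],key=cv2.contourArea);q=cv2.boxPoints(cv2.minAreaRect(c));print(k,q.round(1).tolist(),cv2.contourArea(c))
    print([ray("top",*p,.046)[:2].round(4).tolist() for p in q])
```

```text
180 None
183 (np.int64(245), np.int64(252), 8)
186 (np.int64(235), np.int64(252), 18)
189 (np.int64(236), np.int64(252), 17)
192 (np.int64(237), np.int64(251), 6)
195 (np.int64(237), np.int64(244), 8)
198 (np.int64(237), np.int64(240), 4)
201 (np.int64(238), np.int64(248), 11)
204 (np.int64(239), np.int64(244), 6)
207 (np.int64(240), np.int64(242), 3)
210 (np.int64(240), np.int64(243), 4)
213 (np.int64(241), np.int64(243), 3)
216 None
219 None
222 None
225 None
228 None
231 None
before [[235.39999389648438, 193.60000610351562], [253.5, 189.10000610351562], [261.8999938964844, 222.5], [243.8000030517578, 227.10000610351562]] 588.5
[[0.5641, -0.0734], [0.5803, -0.1396], [0.4571, -0.169], [0.4414, -0.1036]]
now [[234.3000030517578, 184.5], [251.60000610351562, 181.10000610351562], [257.3999938964844, 210.10000610351562], [240.10000610351562, 213.60000610351562]] 234.5
[[0.5981, -0.0693], [0.6104, -0.1328], [0.5025, -0.1533], [0.4905, -0.0905]]
```

Run:
```python
from h import *
y=np.radians(13.6);R=np.array([[np.cos(y),-np.sin(y)],[np.sin(y),np.cos(y)]])
for s in(-1,1):
    p=np.array([.5116,-.1221])+R@[-.06,.03*s];print(p.round(4),np.round(proj("scene",[*p,.044]),1))
for q in((263.5,187.75),(281,191.25)): print(ray("scene",*q,.044).round(4))
sc=bot.camera("scene");h=cv2.cvtColor(sc,cv2.COLOR_RGB2HSV);m=cv2.inRange(h,(10,55,90),(35,255,255))
for v in range(184,230,2):
    x=np.nonzero(m[v,235:300])[0]+235;print(v,(x.min(),x.max()) if len(x) else None)
```

```text
[ 0.4603 -0.1654] [263.2 186.9]
[ 0.4462 -0.107 ] [280.7 190.4]
[ 0.4631 -0.1627  0.044 ]
[ 0.449  -0.1046  0.044 ]
184 None
186 None
188 (np.int64(262), np.int64(268))
190 (np.int64(262), np.int64(280))
192 (np.int64(253), np.int64(281))
194 (np.int64(254), np.int64(281))
196 (np.int64(254), np.int64(280))
198 (np.int64(254), np.int64(280))
200 (np.int64(254), np.int64(279))
202 (np.int64(254), np.int64(279))
204 (np.int64(254), np.int64(278))
206 (np.int64(253), np.int64(277))
208 (np.int64(253), np.int64(277))
210 (np.int64(254), np.int64(276))
212 (np.int64(254), np.int64(276))
214 (np.int64(254), np.int64(275))
216 (np.int64(254), np.int64(275))
218 (np.int64(254), np.int64(274))
220 (np.int64(254), np.int64(273))
222 (np.int64(254), np.int64(273))
224 (np.int64(258), np.int64(272))
226 (np.int64(264), np.int64(272))
228 None
```

Run:
```python
from h import *
y=np.radians(13.6);p=np.array([.514,-.120])-.005*np.array([np.cos(y),np.sin(y)])
print(p);plan([*p,.195],-166.4,5)
```

```text
[ 0.50914019 -0.12117571]
twist [ 0.0003 -0.0003  0.0016]
[16.6, 39.2, -0.7]
[16.7, 39.1, -0.7]
[16.7, 39.1, -0.7]
[16.8, 39.1, -0.7]
[16.9, 39.0, -0.7]
```

```bash
python3 -m crank '[{"gripper":85,"travel":[16.7,39,-3],"twist":[0,0,0.0015]},{"gripper":85,"travel":[16.7,39,0],"twist":[0,0,0.0015]},{"gripper":85,"travel":[16.7,39,0],"twist":[0,0,0.0015]},{"gripper":85,"travel":[16.7,39,0],"twist":[0,0,0.0015]},{"gripper":85,"travel":[16.7,39,0],"twist":[0,0,0.0015]},{"gripper":85,"travel":[0,0,0],"twist":[0,0,0]},{"gripper":85,"travel":[0,0,0],"twist":[0,0,0]}]' 20
python3 - <<'E'
from h import *
plan([.509,-.1212,.055],-166.4,4)
E
```

```text
time: 23.12
ee_pos: [0.51, -0.1219, 0.1955]
tcp_rot: [-180.0, 0.0, -166.4]
wrist_force: [-1.0, 0.2, 0.7]
opening: 0.0852
grasp_force: 0.0
twist [-0.0001  0.      0.0002]
[0.2, 0.2, 35.1]
[0.2, 0.2, 35.1]
[0.2, 0.2, 35.1]
[0.2, 0.2, 35.1]
```

```bash
python3 -m crank '[{"gripper":85,"travel":[0.5,0.5,45],"twist":[0,0,0]},{"gripper":85,"travel":[0.5,0.5,45],"twist":[0,0,0]},{"gripper":85,"travel":[0,0,30],"twist":[0,0,0]},{"gripper":85,"travel":[0,0,20],"twist":[0,0,0]},{"gripper":85,"travel":[0,0,0],"twist":[0,0,0]}]' 20
python3 -m crank '[{"gripper":85,"travel":[0,0,15],"twist":[0,0,0]},{"gripper":85,"travel":[0,0,15],"twist":[0,0,0]},{"gripper":85,"travel":[0,0,10],"twist":[0,0,0]},{"gripper":85,"travel":[0,0,6],"twist":[0,0,0]},{"gripper":85,"travel":[0,0,0],"twist":[0,0,0]}]' 20
python3 - <<'E'
from h import *
for a,p in blobs(225,165,300,240): print(a,p,np.round(lid((.514,-.12),13.6,*p),3))
E
```

```text
time: 23.75
ee_pos: [0.5078, -0.1215, 0.0537]
tcp_rot: [179.9, -0.2, -166.4]
wrist_force: [0.1, 0.4, 0.3]
opening: 0.085
grasp_force: 0.0
time: 24.38
ee_pos: [0.5085, -0.121, 0.0094]
tcp_rot: [180.0, -0.0, -166.4]
wrist_force: [0.1, -0.0, 0.3]
opening: 0.085
grasp_force: 0.0
34 [260.9, 204.5] [1.523 0.126]
```

```bash
python3 -m crank '[{"gripper":85,"travel":[0,0,6],"twist":[0,0,0]},{"gripper":85,"travel":[0,0,6],"twist":[0,0,0]},{"gripper":85,"travel":[0,0,0],"twist":[0,0,0]}]' 20
python3 -m crank '[{"gripper":85,"travel":[0,0,5],"twist":[0,0,0]},{"gripper":85,"travel":[0,0,5],"twist":[0,0,0]},{"gripper":85,"travel":[0,0,3],"twist":[0,0,0]},{"gripper":85,"travel":[0,0,0],"twist":[0,0,0]}]' 20
```

```text
time: 24.8
ee_pos: [0.5082, -0.121, -0.003]
tcp_rot: [180.0, -0.0, -166.4]
wrist_force: [-0.1, -0.5, -0.1]
opening: 0.0849
grasp_force: 0.0
time: 25.3
ee_pos: [0.5085, -0.121, -0.0156]
tcp_rot: [180.0, -0.0, -166.4]
wrist_force: [-0.4, -0.0, 0.4]
opening: 0.085
grasp_force: 0.0
```

```bash
python3 -m crank '[{"gripper":85,"travel":[0,0,3],"twist":[0,0,0]},{"gripper":50,"travel":[0,0,0],"twist":[0,0,0]},{"gripper":50,"travel":[0,0,0],"twist":[0,0,0]},{"gripper":50,"travel":[0,0,0],"twist":[0,0,0]},{"gripper":50,"travel":[0,0,0],"twist":[0,0,0]}]' 60
python3 -m crank '[{"gripper":50,"travel":[0,0,-5],"twist":[0,0,0]},{"gripper":50,"travel":[0,0,-10],"twist":[0,0,0]},{"gripper":50,"travel":[0,0,0],"twist":[0,0,0]},{"gripper":50,"travel":[0,0,0],"twist":[0,0,0]}]' 60
```

```text
time: 25.92
ee_pos: [0.5089, -0.1213, -0.0179]
tcp_rot: [-180.0, 0.0, -166.4]
wrist_force: [-0.3, -1.3, 5.2]
opening: 0.0592
grasp_force: 66.7
time: 26.42
ee_pos: [0.5085, -0.121, -0.0035]
tcp_rot: [180.0, -0.0, -166.4]
wrist_force: [0.5, -0.6, -5.9]
opening: 0.0592
grasp_force: 65.9
```

```bash
python3 -m crank '[{"gripper":50,"travel":[0,0,-10],"twist":[0,0,0]},{"gripper":50,"travel":[0,0,-20],"twist":[0,0,0]},{"gripper":50,"travel":[0,0,-30],"twist":[0,0,0]},{"gripper":50,"travel":[0,0,-35],"twist":[0,0,0]},{"gripper":50,"travel":[0,0,-35],"twist":[0,0,0]},{"gripper":50,"travel":[0,0,-30],"twist":[0,0,0]},{"gripper":50,"travel":[0,0,-20],"twist":[0,0,0]},{"gripper":50,"travel":[0,0,-10],"twist":[0,0,0]},{"gripper":50,"travel":[0,0,0],"twist":[0,0,0]}]' 60
python3 - <<'E'
from h import *
for a,p in blobs(225,115,300,200): print(a,p)
plan([.447,.310,.19],180,12)
E
```

```text
time: 27.55
ee_pos: [0.5088, -0.1211, 0.1871]
tcp_rot: [-180.0, 0.0, -166.4]
wrist_force: [0.0, 0.1, -5.9]
opening: 0.0594
grasp_force: 66.0
10 [232.5, 150.8]
48 [261.8, 154.7]
twist [ 0.     -0.      0.0198]
[-3.5, 36.1, -0.3]
[-2.8, 36.2, -0.3]
[-2.0, 36.2, -0.3]
[-1.3, 36.3, -0.3]
[-0.6, 36.3, -0.3]
[0.1, 36.3, -0.3]
[0.8, 36.3, -0.3]
[1.6, 36.3, -0.3]
[2.3, 36.2, -0.3]
[3.0, 36.2, -0.3]
[3.7, 36.1, -0.3]
[4.4, 36.0, -0.3]
```

```bash
python3 -m crank '[{"gripper":50,"travel":[-3.5,15,-1],"twist":[0,0,0.02]},{"gripper":50,"travel":[-3,28,-1],"twist":[0,0,0.02]},{"gripper":50,"travel":[-2,40,-1],"twist":[0,0,0.02]},{"gripper":50,"travel":[-1.5,44,0],"twist":[0,0,0.02]},{"gripper":50,"travel":[-0.5,46,0],"twist":[0,0,0.02]},{"gripper":50,"travel":[0,46,0],"twist":[0,0,0.02]},{"gripper":50,"travel":[1,46,0],"twist":[0,0,0.02]},{"gripper":50,"travel":[1.5,46,0],"twist":[0,0,0.02]},{"gripper":50,"travel":[2.5,44,0],"twist":[0,0,0.02]},{"gripper":50,"travel":[3,40,0],"twist":[0,0,0.02]},{"gripper":50,"travel":[3.5,28,0],"twist":[0,0,0.02]},{"gripper":50,"travel":[4.5,11,0],"twist":[0,0,0.018]}]' 60
python3 -m crank '[{"gripper":50,"travel":[0,0,0],"twist":[0,0,0]},{"gripper":50,"travel":[0,0,0],"twist":[0,0,0]}]' 60
python3 - <<'E'
from h import *
im=bot.camera("scene")
for a,p in blobs(340,130,470,250): print(a,p)
plan([.447,.310,.03],180,1)
E
```

```text
time: 29.1
ee_pos: [0.4465, 0.3113, 0.188]
tcp_rot: [-179.9, -0.1, -180.0]
wrist_force: [-0.8, 0.1, -5.0]
opening: 0.0593
grasp_force: 66.2
time: 29.35
ee_pos: [0.4473, 0.3094, 0.1891]
tcp_rot: [-180.0, -0.0, 180.0]
wrist_force: [0.2, -0.1, -6.0]
opening: 0.0589
grasp_force: 66.3
406 [361.9, 143.4]
53 [452.6, 141.8]
25 [449.0, 150.5]
722 [367.2, 202.1]
64 [440.0, 200.4]
twist [-0.0003 -0.0002 -0.0009]
[0.4, 0.7, 159.5]
```

```bash
python3 -m crank '[{"gripper":50,"travel":[0.5,0.5,15],"twist":[0,0,0]},{"gripper":50,"travel":[0,0,30],"twist":[0,0,0]},{"gripper":50,"travel":[0,0,40],"twist":[0,0,0]},{"gripper":50,"travel":[0,0,40],"twist":[0,0,0]},{"gripper":50,"travel":[0,0,35],"twist":[0,0,0]},{"gripper":50,"travel":[0,0,20],"twist":[0,0,0]},{"gripper":50,"travel":[0,0,10],"twist":[0,0,0]},{"gripper":50,"travel":[0,0,0],"twist":[0,0,0]},{"gripper":50,"travel":[0,0,0],"twist":[0,0,0]}]' 60
python3 -m crank '[{"gripper":50,"travel":[0,0,3],"twist":[0,0,0]},{"gripper":50,"travel":[0,0,3],"twist":[0,0,0]},{"gripper":50,"travel":[0,0,3],"twist":[0,0,0]},{"gripper":50,"travel":[0,0,2],"twist":[0,0,0]},{"gripper":50,"travel":[0,0,0],"twist":[0,0,0]},{"gripper":50,"travel":[0,0,0],"twist":[0,0,0]}]' 60
```

```text
time: 30.58
ee_pos: [0.4474, 0.3108, 0.0006]
tcp_rot: [180.0, 0.1, 180.0]
wrist_force: [-0.9, -0.2, -4.7]
opening: 0.0594
grasp_force: 66.2
time: 31.32
ee_pos: [0.4469, 0.3105, -0.0113]
tcp_rot: [180.0, 0.0, 180.0]
wrist_force: [0.3, 0.1, -5.3]
opening: 0.0589
grasp_force: 66.2
```

```bash
python3 -m crank '[{"gripper":50,"travel":[0,0,1],"twist":[0,0,0]},{"gripper":50,"travel":[0,0,1],"twist":[0,0,0]},{"gripper":50,"travel":[0,0,0],"twist":[0,0,0]}]' 60
python3 -m crank '[{"gripper":50,"travel":[0,0,1],"twist":[0,0,0]},{"gripper":50,"travel":[0,0,0.5],"twist":[0,0,0]},{"gripper":50,"travel":[0,0,0],"twist":[0,0,0]}]' 60
```

```text
time: 31.7
ee_pos: [0.4467, 0.3104, -0.0134]
tcp_rot: [-180.0, -0.0, 180.0]
wrist_force: [-0.1, -0.1, -6.1]
opening: 0.0591
grasp_force: 66.2
time: 32.08
ee_pos: [0.4469, 0.3105, -0.0139]
tcp_rot: [180.0, 0.0, 180.0]
wrist_force: [-4.2, -2.5, 6.0]
opening: 0.0593
grasp_force: 67.7
```

Touchdown: the wrist force went from −6 N to +6 N. Now release and retreat.

```bash
python3 -m crank '[{"gripper":70,"travel":[0,0,0],"twist":[0,0,0]},{"gripper":85,"travel":[0,0,0],"twist":[0,0,0]},{"gripper":85,"travel":[0,0,0],"twist":[0,0,0]},{"gripper":85,"travel":[0,0,0],"twist":[0,0,0]}]' 20
python3 -m crank '[{"gripper":85,"travel":[0,0,-10],"twist":[0,0,0]},{"gripper":85,"travel":[0,0,-25],"twist":[0,0,0]},{"gripper":85,"travel":[0,0,-45],"twist":[0,0,0]},{"gripper":85,"travel":[0,0,-50],"twist":[0,0,0]},{"gripper":85,"travel":[0,0,-50],"twist":[0,0,0]},{"gripper":85,"travel":[0,0,-40],"twist":[0,0,0]},{"gripper":85,"travel":[30,0,-10],"twist":[0,0,0]},{"gripper":85,"travel":[50,0,0],"twist":[0,0,0]},{"gripper":85,"travel":[55,0,0],"twist":[0,0,0]},{"gripper":85,"travel":[40,0,0],"twist":[0,0,0]},{"gripper":85,"travel":[0,0,0],"twist":[0,0,0]}]' 20
python3 - <<'E'
from h import *
for w,c,y in(((370,190,450,275),(.452,.310),0),((285,200,345,265),(.503,.065),-.5)):
    print("case",c)
    for a,p in blobs(*w): print(a,p,np.round(lid(c,y,*p),3))
im=bot.camera("scene");h=cv2.cvtColor(im,cv2.COLOR_RGB2HSV);print("C ball",h[204:208:2,194:200,:].tolist())
m=cv2.inRange(h,(10,55,90),(35,255,255))
for v in range(190,290,6):
    x=np.nonzero(m[v,360:450])[0]+360;print(v,(x.min(),x.max()) if len(x) else None)
for d in((-.06,-.03,.048),(-.06,.03,.048),(.06,.03,.048),(.06,-.03,.048),(.06,.03,.168)): print(d,np.round(proj("scene",[.452+d[0],.31+d[1],d[2]]),1))
E
```

```text
time: 32.58
ee_pos: [0.4469, 0.3105, -0.0148]
tcp_rot: [180.0, 0.0, 180.0]
wrist_force: [-0.3, 0.0, 0.6]
opening: 0.0847
grasp_force: 0.0
time: 33.95
ee_pos: [0.27, 0.3106, 0.2167]
tcp_rot: [179.9, 0.1, -179.9]
wrist_force: [0.4, -0.3, 0.4]
opening: 0.0851
grasp_force: 0.0
case (0.452, 0.31)
298 [374.8, 204.0] [ -1.213 120.312]
3 [401.7, 233.3] [-1.021  0.299]
2 [400.5, 236.0] [-1.057  0.298]
48 [410.0, 247.0] [1.354 0.088]
case (0.503, 0.065)
82 [325.3, 218.8] [-0.374  0.082]
83 [321.5, 226.7] [-0.517  0.054]
91 [317.4, 234.7] [-0.815  0.024]
32 [307.4, 245.4] [2.043 0.105]
C ball [[[38, 6, 169], [36, 6, 204], [45, 4, 232], [42, 6, 230], [30, 7, 186], [19, 21, 131]], [[40, 3, 236], [40, 3, 239], [45, 2, 244], [45, 4, 234], [40, 8, 199], [26, 14, 147]]]
190 None
196 None
202 None
208 None
214 None
220 None
226 (np.int64(400), np.int64(409))
232 (np.int64(398), np.int64(422))
238 (np.int64(395), np.int64(424))
244 (np.int64(393), np.int64(424))
250 (np.int64(391), np.int64(420))
256 (np.int64(389), np.int64(416))
262 (np.int64(392), np.int64(412))
268 (np.int64(404), np.int64(406))
274 None
280 None
286 None
(-0.06, -0.03, 0.048) [401.8 223.8]
(-0.06, 0.03, 0.048) [421.6 231.6]
(0.06, 0.03, 0.048) [411.9 263.1]
(0.06, -0.03, 0.048) [391.1 254.3]
(0.06, 0.03, 0.168) [427.3 241.4]
```

```bash
python3 -c "
from workcell import bot
print(bot.job_done())"
```

```text
the job is handed in; nothing more can be done
None
```

I handed the job in at about 34 s: the middle case was the stiff one and sits flat in the reject tray with its lid standing near upright, and the two good cases are in place with their lids back on their stops.

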